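Make up two amber-grinding kits

TASK

Make up two job kits from the stock lying in a loose row on the bench in front of the robot. The bead kit, the round amber drum and the steel clamping flange, goes into the case with the sliding cover: slide the cover back, put the two in, one each side of the low rib, and slide the cover fully shut again. The pendant kit, the long amber bar and the small abrasive wheel, goes into the open tray, again one each side of the rib; set everything down the same way up as it was in the stock, and leave the amber cube where it is.

Things in the scene. Friction and masses are not known exactly. Their poses are not given: they have to be found in the camera images.
- drum: Amber bead blank, a plain upright cylinder 28 mm in diameter and 28 mm high, about 20 g, in the stock row on the bench between robot and containers. Origin: centre of its underside, z up.
- flange: Steel clamping flange standing on its disc: disc 36 mm in diameter and 8 mm thick, on it a central round hub 20 mm in diameter, total height 32 mm, about 120 g; grip it by the hub. In the stock row. Origin: centre of its underside, z up.
- bar: Long amber blank, a square bar 56 mm long (its x axis), 22 mm wide (y) and 22 mm high, about 29 g, in the stock row. Origin: centre of its underside, z up.
- wheel: Small brown abrasive wheel lying flat: ring 38 mm in diameter, 16 mm thick, with a 12 mm hole, about 40 g, in the stock row. Origin: centre of its underside, z up.
- cube: Amber cube of 26 mm in the stock row, not wanted in either kit: leave it. Origin: centre of its underside.
- case: White case fixed to the bench, 103 mm along its x, 170 along y; walls 4 mm thick, 46 mm high at the +x and -x ends, 54 at the sides with lips over the cover's edges. Inside 95 x 162 mm, floor 4 mm above the bench. A rib along x at y = 0 (3 mm thick, top 12 mm above the bench) makes two bays centred at y = +41 and -41 mm. Origin: centre of underside; x points away from the robot, within 0.2 rad.
- cover (a joint): Flat grey cover of the case, 5 mm thick, top 51.5 mm above the bench. 0 = fully shut; grows as it slides along the case's +x (away from the robot); 0.095 m = fully open, both bays free, overhanging the far end. Starts 0 to 20 mm open, slides with about 1.5 N of friction, stays where it is left.
- cover_grip (a point): Middle of the top of the black grip ridge on the cover, moving with it. The ridge is 12 mm thick along the case's x, 50 mm long along its y and 16 mm high; its top is 67.5 mm above the bench; with the cover shut it lies at x = -30 mm, y = 0 of the case.
- tray: Open aluminium tray fixed to the bench, 103 mm along its x, 170 along y; walls 4 mm thick, 24 mm high. Inside 95 x 162 mm, floor 4 mm above the bench. A rib along x at y = 0 (3 mm thick, top 12 mm above the bench) makes two bays centred at y = +41 and -41 mm. Origin: centre of underside; x points away from the robot, within 0.2 rad.
Things that resemble listed ones, but are neither listed nor needed, are in the scene too. Of the things that look like the tray, take the one that is farthest from the robot's base at the start.

How it is judged:
On the way, in this order (a step that is already met when the one before it is completed fails the run):
1. the cover of the case is slid back (value of joint cover above 0.05 m), for 0.1 s.
2. drum and flange stand in the case, one each side of the rib (x of drum in the frame of case between -0.04 and 0.04 m and z of drum in the frame of case between 0.001 and 0.012 m and angle between each of drum, flange's own z axis and vertical below 0.2 rad and x of flange in the frame of case between -0.04 and 0.04 m and z of flange in the frame of case between 0.001 and 0.012 m and ((y of drum in the frame of case between 0.012 and 0.08 m and y of flange in the frame of case between -0.08 and -0.012 m) or (y of drum in the frame of case between -0.08 and -0.012 m and y of flange in the frame of case between 0.012 and 0.08 m)) and contact force between each of drum, flange and the fingers below 0.05 N), for 0.2 s.
3. the cover is shut over them (value of joint cover below 0.005 m and x of drum in the frame of case between -0.04 and 0.04 m and z of drum in the frame of case between 0.001 and 0.012 m and angle between each of drum, flange's own z axis and vertical below 0.2 rad and x of flange in the frame of case between -0.04 and 0.04 m and z of flange in the frame of case between 0.001 and 0.012 m and ((y of drum in the frame of case between 0.012 and 0.08 m and y of flange in the frame of case between -0.08 and -0.012 m) or (y of drum in the frame of case between -0.08 and -0.012 m and y of flange in the frame of case between 0.012 and 0.08 m))), for 0.2 s.
At the end, for the whole second after the job is handed in: Drum and flange on the case floor, one each side of the rib, cover shut within 5 mm; bar and wheel likewise in the tray; each the right way up within 12 degrees, over 12 mm from the rib's middle and within 40 mm of the container's y axis, released and at rest (all of step 3 and x of bar in the frame of tray between -0.04 and 0.04 m and z of bar in the frame of tray between 0.001 and 0.012 m and angle between each of bar, wheel's own z axis and vertical below 0.2 rad and x of wheel in the frame of tray between -0.04 and 0.04 m and z of wheel in the frame of tray between 0.001 and 0.012 m and ((y of bar in the frame of tray between 0.012 and 0.08 m and y of wheel in the frame of tray between -0.08 and -0.012 m) or (y of bar in the frame of tray between -0.08 and -0.012 m and y of wheel in the frame of tray between 0.012 and 0.08 m)) and linear speed of each of drum, flange, bar, wheel below 0.01 m/s and contact force between each of drum, flange, bar, wheel and the fingers below 0.05 N); the robot touches nothing.
It fails at once if the amber cube is moved by more than 15 mm (distance of cube from where it was at the start of the episode above 0.015 m).
It also fails if it takes over 134 s, if anything falls off the work surface, if the arm or the gripper's body presses on something with over 40 N, if the wrist force passes 120 N, or if a joint passes its speed limit or range.

ROBOT

A 7-joint arm with a two-finger parallel gripper is mounted at the origin on the work surface. World frame = base frame: x ahead of the robot, y to its left, z up, the work surface at z = 0. Lengths are in m, angles in rad, forces in N, time in s.
With the tool pointing down it reaches from about 0.375 to 0.925 m from the base axis. Payload 3.1 kg.
Tool frame: the origin (TCP) lies between the finger pads; the fingertips stand 19 mm ahead of it and the grasp point (between the pads) is the TCP; z points along the fingers, y is the line along which they close (so a half turn about z gives the same grasp; the last joint's range is limited). The gripper opens to 85 mm and grips with 20 to 120 N. Pads are 22 mm wide; open, the fingers measure 114 mm over their backs; the gripper's body (76 mm by 85 mm) begins 54 mm behind the grasp point. The pads swing forward as they close: fully open they stand 13 mm farther back than shut.
Start: joints at [1.055, 0.383, 0.044, 1.598, -0.018, 1.161, -0.05], TCP at [0.264, -0.594, 0.25] pointing down, gripper open.
Joint ranges: [-2.61, 2.61], [-0.41, 2.15], [-1.48, 1.57], [0, 2.5], [-1.57, 4.71], [0.05, 1.97], [-2.85, 2.85]. Speed limits (rad/s): [2.79, 2.79, 3.14, 3.14, 3.14, 3.14, 3.14].

INTERFACE

Orientations are given as a unit quaternion [x, y, z, w].
In Python, from bench import move_ptp, movel, move_j, move_gripper, pause, inverse_kinematics, read_camera, camera_params, MotionError, sign_off, look_for, tip_of, read_time_s, read_qpos, read_joint_vel, read_effort, read_eef_pos, read_tcp_rot, read_ft_force, read_ft_torque, read_finger_gap, read_grasp_force gives the robot as it stands. Calls block until the motion is done:
- move_ptp(position, orientation): joint-space move of the TCP to a pose.
- movel(position, orientation=None, speed=0.15): straight line of the TCP; orientation=None keeps the orientation; speed is the mean speed in m/s.
- move_j(angles): joint-space move.
- move_gripper(opening, effort=None): finger opening in m; effort is the grip in N (None keeps the last); returns when the fingers have stopped.
- pause(seconds).
- inverse_kinematics(position, orientation): joint angles nearest the present ones, or None.
- read_camera(name): name is "scene" or "top" or "wrist"; returns the picture (384x512x3 uint8, red, green, blue); there is no depth.
- camera_params(name): a dict with "K" (3x3 intrinsics, pixels), "camera_from_world" (4x4, takes a point from world to camera coordinates). Camera axes: x right, y down, z forward; pixel columns grow to the right and rows downward; lengths in m; the calibration is good to about 2 mm. A picture is of the moment at which its call begins: read the wrist's pose just before it. camera_params takes no time and is no camera call; for the wrist camera it gives the pose at the moment of the call.
A pose or a line that the arm cannot do raises MotionError and nothing moves.
- sign_off(): hands the job in; it is judged then, once.
Trained networks look in the newest picture that a camera, given by its name, has taken for a name from the list of things; names that differ only in an ending like _2 or _b are one class to them, and where a whole thing is asked for, a point or a joint stands for the part that bears it (a point fixed in the world has none). Each returns a list of dicts, best first, with "confidence" (0 to 1); they miss things now and then, are a little off and sometimes report something else, mostly with a low value. They report only what shows in the picture. A call takes as long as a camera call. They do not tell look-alikes from the thing itself.
- look_for(camera, name): "at" ([column, row] in pixels, amid what is visible of it).
- tip_of(camera, name): "at" ([column, row] in pixels: a listed point, or the origin of a listed thing).
Readings, each from a call of its own:
- read_time_s(): time.
- read_qpos(): joint angles.
- read_joint_vel(): joint speeds.
- read_effort(): joint torques, N m.
- read_eef_pos(): TCP position.
- read_tcp_rot(): TCP orientation.
- read_ft_force(): force on the tool from outside, world axes, zero at the start.
- read_ft_torque(): the same for the moment, N m.
- read_finger_gap(): finger opening in m.
- read_grasp_force(): force on a finger pad.
Only numpy, scipy, OpenCV 4.12 (cv2) and the standard library are available. Lean on these libraries where they do the work, as an engineer would, in place of code of your own. Each camera call takes 0.05 s, during which the arm holds its last target. There are 200 camera calls.

## Working session

There is one attempt and no reset: what is moved stays moved. The work goes in short steps, each a Python script; the robot and the scene stay as the last script left them, time stands still between calls to the robot, and variables do not carry over. Pictures are saved under pics/ and viewed, at most 14 in all, crops included, and the job is handed in when it is done.

```bash
mkdir -p pics; ls
python3 - <<'E'
from bench import *
import cv2,numpy as np
for c in ("scene","top"):
    im=read_camera(c); cv2.imwrite(f"pics/{c}0.png",im[:,:,::-1])
    p=camera_params(c); print(c,p["K"],p["camera_from_world"])
    for n in ("drum","flange","bar","wheel","cube","case","tray","cover_grip"):
        print(n,[(np.round(d["at"]).tolist(),round(d["confidence"],2)) for d in tip_of(c,n)])
print(read_tcp_rot(),read_time_s())
E
```

```text
pics
scene [[348.26561289   0.         256.76964271]
 [  0.         348.26561289 191.29019497]
 [  0.           0.           1.        ]] [[-0.06295976  0.99788689  0.01605686  0.02939182]
 [ 0.60819925  0.05111933 -0.79213666 -0.231455  ]
 [-0.79128361 -0.04010696 -0.61013252  1.06599971]
 [ 0.          0.          0.          1.        ]]
drum [([315.0, 217.0], 0.58)]
flange [([194.0, 218.0], 0.67)]
bar [([141.0, 200.0], 0.86)]
wheel [([386.0, 229.0], 0.86)]
cube [([262.0, 216.0], 0.79)]
case [([148.0, 253.0], 0.86), ([197.0, 217.0], 0.35), ([144.0, 200.0], 0.17)]
tray [([349.0, 271.0], 0.75), ([166.0, 162.0], 0.7), ([363.0, 179.0], 0.56)]
cover_grip [([260.0, 220.0], 0.75), ([146.0, 222.0], 0.71)]
top [[378.53226665   0.         261.70590361]
 [  0.         378.53226665 197.42351409]
 [  0.           0.           1.        ]] [[ 0.00946105 -0.99986935  0.01310628 -0.01793334]
 [-0.99093771 -0.01113118 -0.1338602   0.43871552]
 [ 0.1339886  -0.01172105 -0.99091355  0.72065817]
 [ 0.          0.          0.          1.        ]]
drum [([194.0, 190.0], 0.64)]
flange [([312.0, 185.0], 0.78)]
bar [([374.0, 199.0], 0.95)]
wheel [([122.0, 180.0], 0.58)]
cube []
case []
tray [([172.0, 132.0], 0.8), ([135.0, 262.0], 0.73), ([371.0, 287.0], 0.73)]
cover_grip [([350.0, 133.0], 0.94)]
[9.78257340e-01 2.07394733e-01 2.07769443e-05 7.61929884e-06] 0.9
```

View pics/top0.png

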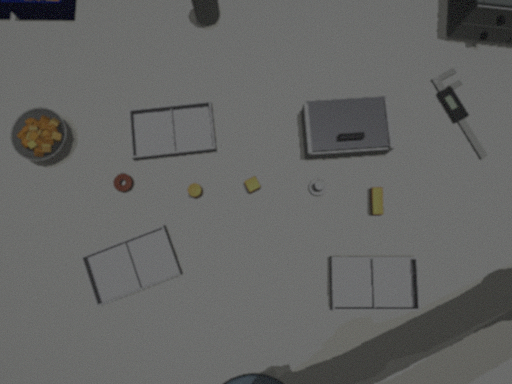

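View pics/scene0.png

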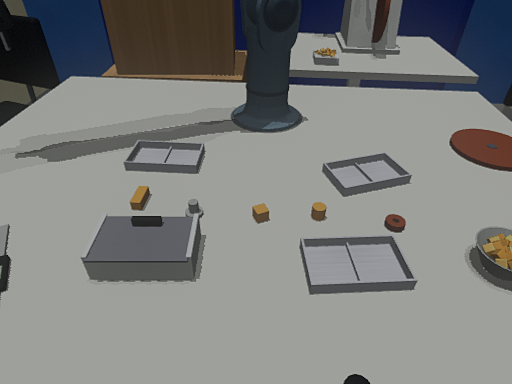

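The farthest tray is at top (172,132), and the case with its grip is at (350,135). From left to right in the top view, the stock row runs wheel, drum, cube, flange, bar. Next I'll localize these coarsely, then look closer with the wrist camera.

```bash
cat > h.py <<'E'
from bench import *
import cv2, numpy as np
def px2w(p,uv,z):
    K,T=p["K"],p["camera_from_world"]; R,t=T[:3,:3],T[:3,3]
    d=R.T@np.linalg.solve(K,[uv[0],uv[1],1]); c=-R.T@t
    return c+d*(z-c[2])/d[2]
def w2px(p,P):
    P=np.atleast_2d(P); q=(P@p["camera_from_world"][:3,:3].T+p["camera_from_world"][:3,3])@p["K"].T
    return q[:,:2]/q[:,2:]
def down(yaw_close):
    """tool down, closing line (tool y) at world angle yaw_close"""
    a=(yaw_close+np.pi/2)/2
    return np.array([np.cos(a),np.sin(a),0,0])
E
python3 - <<'E'
from h import *
p=camera_params("top"); s=camera_params("scene")
for n,t,sc in (("drum",(194,190),(315,217)),("flange",(312,185),(194,218)),("bar",(374,199),(141,200)),("wheel",(122,180),(386,229)),("cube",(252,184),(262,216)),("tray",(172,132),(349,271))):
    print(n,px2w(p,t,0).round(3),px2w(s,sc,0).round(3))
print("grip",px2w(p,(350,133),.0675).round(3),px2w(s,(146,222),.0675).round(3))
for uv in ((304,102),(386,97),(388,150),(307,154)): print("case top",px2w(p,uv,.052).round(3))
for uv in ((132,111),(211,104),(215,151),(135,158)): print("tray top",px2w(p,uv,.024).round(3))
# wrist looks
for i,(x,y) in enumerate(((.55,-.2),(.55,.2))):
    move_ptp([x,y,.36],down(np.pi/2 if 0 else 0))
    w=camera_params("wrist"); im=read_camera("wrist"); cv2.imwrite(f"pics/w{i}.png",im[:,:,::-1]); np.savez(f"w{i}.npz",**w)
    c=-w["camera_from_world"][:3,:3].T@w["camera_from_world"][:3,3]; print("cam",c.round(3),w["K"][0,0], px2w(w,(0,0),0).round(2),px2w(w,(511,383),0).round(2))
    for n in ("drum","flange","bar","wheel","cube","case","tray","cover_grip"):
        zz=.0675 if n=="cover_grip" else 0
        print(n,[(px2w(w,d["at"],zz).round(4)[:2],round(d["confidence"],2)) for d in tip_of("wrist",n)])
print(read_time_s())
E
```

```text
drum [0.457 0.126 0.   ] [0.456 0.117 0.   ]
flange [ 0.47  -0.118  0.   ] [ 0.478 -0.124  0.   ]
bar [ 0.442 -0.246  0.   ] [ 0.432 -0.247 -0.   ]
wheel [0.476 0.275 0.   ] [0.48  0.252 0.   ]
cube [0.471 0.007 0.   ] [ 0.461  0.01  -0.   ]
tray [0.58  0.176 0.   ] [0.59  0.165 0.   ]
grip [ 0.561 -0.182  0.068] [ 0.568 -0.18   0.068]
case top [ 0.629 -0.096  0.052]
case top [ 0.642 -0.26   0.052]
case top [ 0.533 -0.26   0.052]
case top [ 0.523 -0.101  0.052]
tray top [0.616 0.254 0.024]
tray top [0.633 0.093 0.024]
tray top [0.534 0.082 0.024]
tray top [0.517 0.243 0.024]
cam [ 0.549 -0.124  0.482] 319.2891921323762 [ 0.21 -0.01 -0.  ] [ 1.05 -0.68  0.  ]
drum []
flange [(array([ 0.4631, -0.1262]), 0.83)]
bar [(array([ 0.4338, -0.244 ]), 0.56)]
wheel []
cube []
case [(array([ 0.5846, -0.1756]), 0.55)]
tray [(array([ 0.2732, -0.2286]), 0.64)]
cover_grip [(array([ 0.5544, -0.1802]), 0.68)]
cam [0.551 0.277 0.483] 319.2891921323762 [0.21 0.39 0.  ] [ 1.05 -0.28  0.  ]
drum [(array([0.4522, 0.1268]), 0.9)]
flange [(array([ 0.4545, -0.1253]), 0.63)]
bar [(array([ 0.584 , -0.1706]), 0.68)]
wheel [(array([0.469, 0.273]), 0.91)]
cube [(array([0.4613, 0.0111]), 0.54), (array([0.4517, 0.1255]), 0.25)]
case [(array([ 0.5861, -0.1757]), 0.65)]
tray [(array([0.5833, 0.1751]), 0.93), (array([0.3028, 0.2426]), 0.81)]
cover_grip []
5.1
```

```bash
python3 -c "
import cv2
for i in (0,1):
    im=cv2.imread(f'pics/w{i}.png'); cv2.imwrite(f'pics/w{i}b.png',cv2.resize(cv2.convertScaleAbs(im,alpha=1.3),(800,600),interpolation=cv2.INTER_CUBIC))"
```

```text
(no output)
```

View pics/w0b.png

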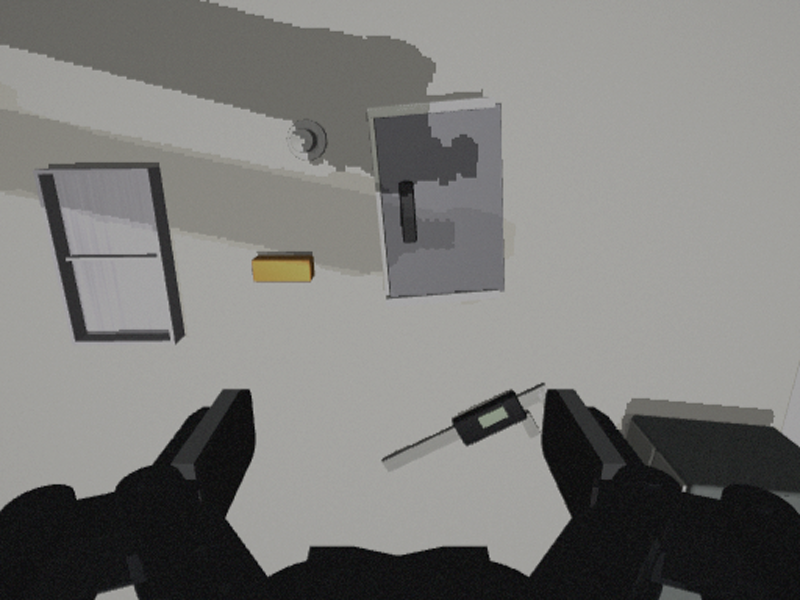

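View pics/w1b.png

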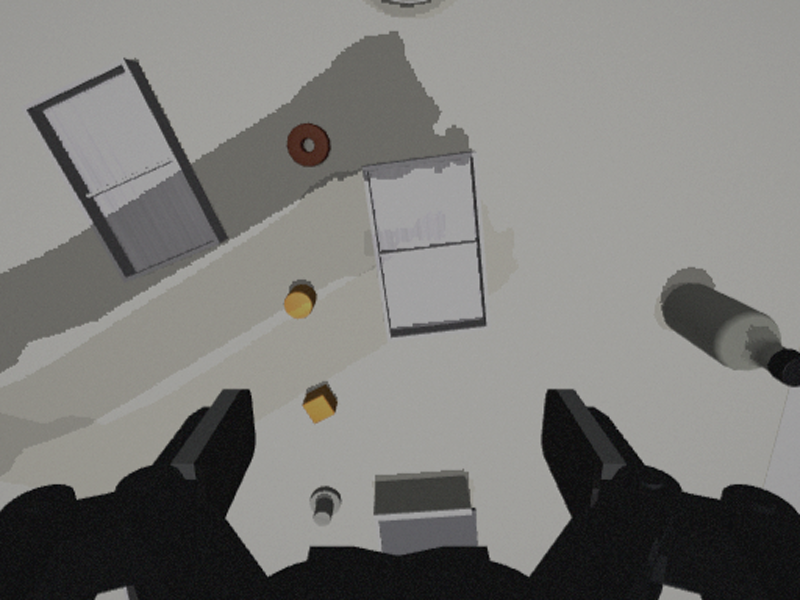

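w0: the case is at about (440,200), its black grip runs from (407,182) to (410,242), the bar is at (283,269) and the flange at (307,140). w1: the tray is at (427,245), drum at (298,303), wheel at (308,145) and cube at (319,403). Next I'll compute precise poses from these pixels.

Run:
```python
from h import *
k=1/1.5625
w0=dict(np.load("w0.npz"));w1=dict(np.load("w1.npz"))
def q(w,uv,z): return px2w(w,(uv[0]*k,uv[1]*k),z)[:2].round(4)
print("ridge ends",q(w0,(407,182),.0675),q(w0,(410,242),.0675))
for uv in ((368,108),(500,96),(504,292),(387,299)): print("case",q(w0,uv,.052))
for uv in ((365,168),(471,152),(486,325),(392,336)): print("tray rim",q(w1,uv,.024))
print("rib",q(w1,(380,252),.012),q(w1,(479,241),.012))
# blobs
for w,n in ((w0,"w0"),(w1,"w1")):
    im=cv2.imread(f"pics/{n}.png"); hsv=cv2.cvtColor(im,cv2.COLOR_BGR2HSV)
    m=cv2.morphologyEx(((hsv[:,:,1]>110)&(hsv[:,:,2]>60)).astype(np.uint8),cv2.MORPH_CLOSE,np.ones((3,3)))
    cs,_=cv2.findContours(m,cv2.RETR_EXTERNAL,cv2.CHAIN_APPROX_NONE)
    for c in cs:
        if cv2.contourArea(c)<60: continue
        r=cv2.minAreaRect(c); b=cv2.boxPoints(r)
        print(n,"blob",np.round(r[0],1),np.round(r[1],1),round(r[2],1),im[int(r[0][1]),int(r[0][0])],[px2w(w,r[0],z)[:2].round(4) for z in (0,.016,.022,.028)])
        if n=="w0": print([px2w(w,v,.022)[:2].round(3) for v in b])
for z in (.008,.032): print("flange",q(w0,(309,140) if z<.02 else (303,141),z))
print("flange hub from w1",q(w1,(321,518),.032), "drum top",q(w1,(298,305),.028),"wheel top", q(w1,(308,145),.016))
```

```text
ridge ends [ 0.5558 -0.1579] [ 0.5584 -0.2074]
case [ 0.5245 -0.1006]
case [ 0.6305 -0.0921]
case [ 0.6437 -0.2567]
case [ 0.538  -0.2629]
tray rim [0.5214 0.251 ]
tray rim [0.6154 0.2644]
tray rim [0.6369 0.101 ]
tray rim [0.5444 0.0896]
rib [0.5333 0.1719] [0.6281 0.1823]
w0 blob [179.5 172.5] [13. 37.] 90.0 [ 61 114 126] [array([ 0.4307, -0.2483]), array([ 0.4346, -0.2442]), array([ 0.4361, -0.2426]), array([ 0.4376, -0.2411])]
[array([ 0.409, -0.233]), array([ 0.464, -0.233]), array([ 0.463, -0.253]), array([ 0.408, -0.253])]
w1 blob [203.5 261. ] [16.1 14.7] 56.3 [ 51 102 123] [array([ 0.4625, -0.0045]), array([0.4654, 0.0049]), array([0.4665, 0.0084]), array([0.4676, 0.0119])]
w1 blob [190.3 194.8] [17.  16.3] 45.0 [ 54  99 124] [array([0.4476, 0.115 ]), array([0.451 , 0.1204]), array([0.4523, 0.1224]), array([0.4536, 0.1244])]
flange [ 0.4678 -0.1252]
flange [ 0.4667 -0.1259]
flange hub from w1 [ 0.4645 -0.1235] drum top [0.4542 0.1237] wheel top [0.4704 0.2707]
```

Run:
```python
from h import *
yaw=.065; ex=np.array([np.cos(yaw),np.sin(yaw),0])
g=np.array([.557,-.1815,0])
move_gripper(.045,30)
move_ptp(g+[0,0,.12],down(yaw))
w=camera_params("wrist"); cv2.imwrite("pics/g.png",read_camera("wrist")[:,:,::-1])
movel(g+[0,0,.0745],speed=.08); print("down",read_ft_force().round(1))
move_gripper(.0,30); print("gap",read_finger_gap(),read_grasp_force(),read_eef_pos().round(4),read_ft_force().round(1))
for d in (.02,.055,.09):
    movel(g+[0,0,.0745]+d*ex,speed=.06); print(read_eef_pos().round(4),read_ft_force().round(1),read_ft_torque().round(2),read_finger_gap())
im=read_camera("top"); cv2.imwrite("pics/top1.png",cv2.resize(im[60:220,240:440,::-1],(800,640)[:2] if 0 else (750,600),interpolation=cv2.INTER_CUBIC))
print(read_time_s())
```

```text
down [ 0.2  0.2 -0.3]
gap 0.011065951645146803 32.64519989490509 [ 0.5575 -0.1817  0.0753] [-0.7 -0.1  2.8]
[ 0.5787 -0.18    0.0752] [0.5 1.1 2.8] [ 0.09 -0.3   0.27] 0.010719980098955232
[ 0.6126 -0.1773  0.0752] [-0.3  1.5  6. ] [ 0.23 -0.11  0.26] 0.011015354058800142
[ 0.6465 -0.1747  0.0753] [-1.2  1.1  6.7] [0.28 0.29 0.27] 0.010711975113109867
10.3833
```

View pics/top1.png

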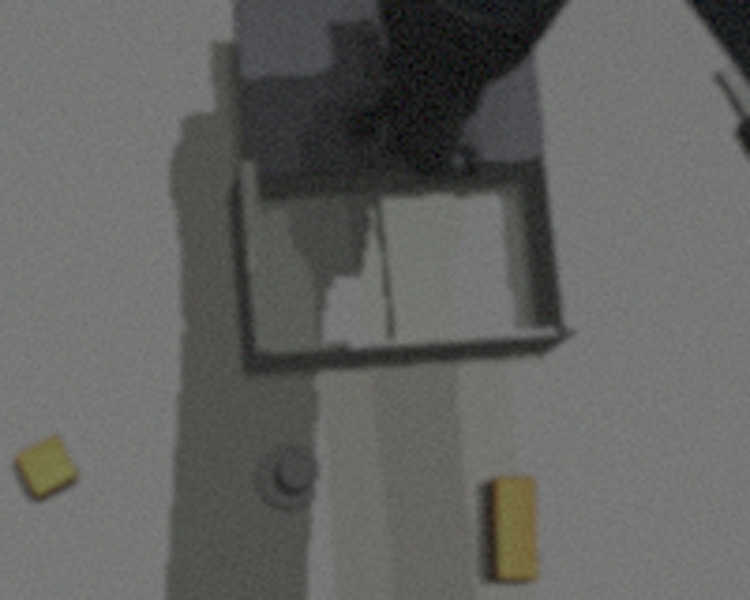

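The cover is open, with the rib at crop (375,200) to (392,338). The hub top is at crop (296,470) and the stock is undisturbed.

Run:
```python
from h import *
t=camera_params("top"); f=lambda x,y,z: px2w(t,(240+x/3.75,60+y/3.75),z)[:2].round(4)
a,b=f(375,200,.012),f(392,338,.012); print("rib",a,b,"yaw",np.arctan2(*(a-b)[::-1]))
print("rim near corners z.046/.054",f(247,355,.05),f(570,333,.05),"hub",f(296,470,.032),"bar",f(516,525,.022))
move_gripper(.045); 
p=read_eef_pos(); movel([p[0],p[1],.16],speed=.2)
move_ptp([.466,-.1255,.16],down(.065))
im=read_camera("wrist"); cv2.imwrite("pics/fl.png",im[:,:,::-1])
for n in ("flange","case"):
    print(n,[(px2w(camera_params("wrist"),d["at"],0).round(4)[:2],round(d["confidence"],2)) for d in tip_of("wrist",n)])
print(read_time_s())
```

```text
rib [ 0.6211 -0.1762] [ 0.542  -0.1841] yaw 0.09954348038016253
rim near corners z.046/.054 [ 0.5217 -0.0989] [ 0.5357 -0.269 ] hub [ 0.4641 -0.1269] bar [ 0.4373 -0.2463]
flange [(array([ 0.4639, -0.1274]), 0.56), (array([ 0.4361, -0.2454]), 0.29)]
case [(array([ 0.583 , -0.1782]), 0.78)]
12.3083
```

View pics/fl.png

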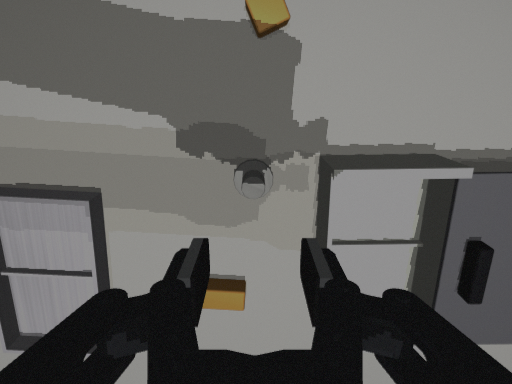

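The flange at (253,182) sits centred and free, and the case is open. I'll pick and place the flange and then the drum.

```bash
cat >> h.py <<'E'
CASE=(np.array([.583,-.179,0]),.08); TRAY=(np.array([.5805,.1765,0]),.115)
def loc(C,x,y):
    c,s=np.cos(C[1]),np.sin(C[1]); return C[0]+[c*x-s*y,s*x+c*y,0]
def pick(xy,yaw,z,opening,hi=.15,effort=40):
    P=np.array([*xy,0]); move_gripper(opening,effort)
    move_ptp(P+[0,0,hi],down(yaw)); movel(P+[0,0,z],speed=.12)
    move_gripper(0,effort); print("gap",round(read_finger_gap(),4),"F",round(float(read_grasp_force()),1))
    movel(P+[0,0,hi],speed=.2); print("lifted gap",round(read_finger_gap(),4))
def place(P,yaw,z,opening,hi=.15):
    move_ptp(P+[0,0,hi],down(yaw)); movel(P+[0,0,z+.02],speed=.2); movel(P+[0,0,z],speed=.04)
    print("set",read_eef_pos().round(4),read_ft_force().round(1))
    move_gripper(opening); movel(P+[0,0,hi],speed=.2)
E
python3 - <<'E'
from h import *
pick((.4645,-.1265),.08,.031,.045)
place(loc(CASE,-8,-41) if 0 else loc(CASE,-.008,-.041),.08,.0355,.042)
pick((.4535,.1245),.08,.024,.05)
cv2.imwrite("pics/c1.png",read_camera("top")[:,:,::-1])
place(loc(CASE,-.008,.041),.08,.0285,.046)
q=loc(CASE,-.08,.0)
move_ptp([.45,-.18,.25],down(.08))
cv2.imwrite("pics/c2.png",read_camera("wrist")[:,:,::-1]); print(read_time_s())
E
```

```text
gap 0.0185 F 39.2
lifted gap 0.0187
set [ 0.5781 -0.2206  0.036 ] [-2.8 -0.9  6.3]
gap 0.0268 F 39.4
lifted gap 0.0267
set [ 0.5716 -0.139   0.029 ] [-1.2  0.4  5.6]
26.225
```

View pics/c2.png

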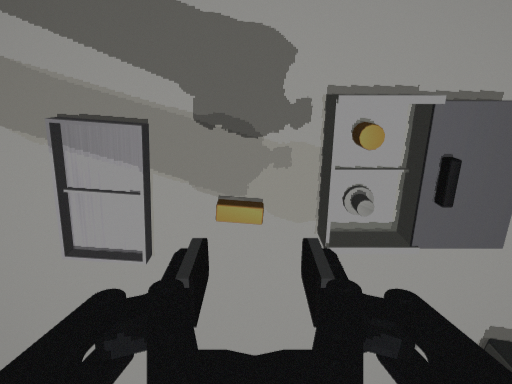

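Drum and flange both stand upright, one each side of the rib. Now I'll shut the cover, using force feedback to find the stop.

Run:
```python
from h import *
yaw=.075; ex=np.array([np.cos(yaw),np.sin(yaw),0]); g=np.array([.6465,-.1747,0])
move_gripper(.045,30)
move_ptp(g+[0,0,.13],down(yaw)); movel(g+[0,0,.0745],speed=.1)
move_gripper(0,30); print("gap",read_finger_gap())
movel(g+[0,0,.0745]-.08*ex,speed=.07); f0=read_ft_force(); print(read_eef_pos().round(4),f0.round(1))
d=.08
while d<.105:
    d+=.0015; movel(g+[0,0,.0745]-d*ex,speed=.03); f=read_ft_force()
    print(round(d,4),read_eef_pos().round(4),f.round(1))
    if abs(f[0]-f0[0])>12: break
move_gripper(.045); print(read_finger_gap())
p=read_eef_pos(); movel([p[0],p[1],.16],speed=.2)
c=-.08; move_ptp([.45,-.18,.25],down(.08))
im=read_camera("wrist"); cv2.imwrite("pics/c3.png",cv2.resize(im[60:270,290:,::-1],(800,757)[:2],interpolation=cv2.INTER_CUBIC)[:600]); print(read_time_s())
```

```text
gap 0.011112164954430999
[ 0.5662 -0.181   0.0754] [ 1.3 -0.7  6.4]
0.0815 [ 0.565  -0.1812  0.0754] [0.9 0.7 6. ]
0.083 [ 0.5636 -0.1813  0.0754] [ 0.7 -0.3  7.4]
0.0845 [ 0.5621 -0.1814  0.0754] [ 0.4 -0.1  8.2]
0.086 [ 0.5607 -0.1815  0.0754] [ 1.3 -0.6  7.1]
0.0875 [ 0.5592 -0.1816  0.0754] [0.9 0.  6.6]
0.089 [ 0.5577 -0.1817  0.0754] [0.7 0.3 6.3]
0.0905 [ 0.5562 -0.1818  0.0754] [ 1.  -1.   6.1]
0.092 [ 0.5547 -0.182   0.0754] [ 0.5 -0.5  7. ]
0.0935 [ 0.5532 -0.1821  0.0754] [ 0.6 -0.7  6.1]
0.095 [ 0.5518 -0.1822  0.0754] [ 1.  -0.   6.1]
0.0965 [ 0.5517 -0.1822  0.0754] [ 5.  -0.8  4.4]
0.098 [ 0.5516 -0.1822  0.0754] [ 7.6 -0.2  1.6]
0.0995 [ 0.5515 -0.1823  0.0755] [10.4 -0.4 -2.6]
0.101 [ 0.5514 -0.1822  0.0755] [14.2 -0.3 -4.9]
0.04498740317272068
34.8833
```

View pics/c3.png

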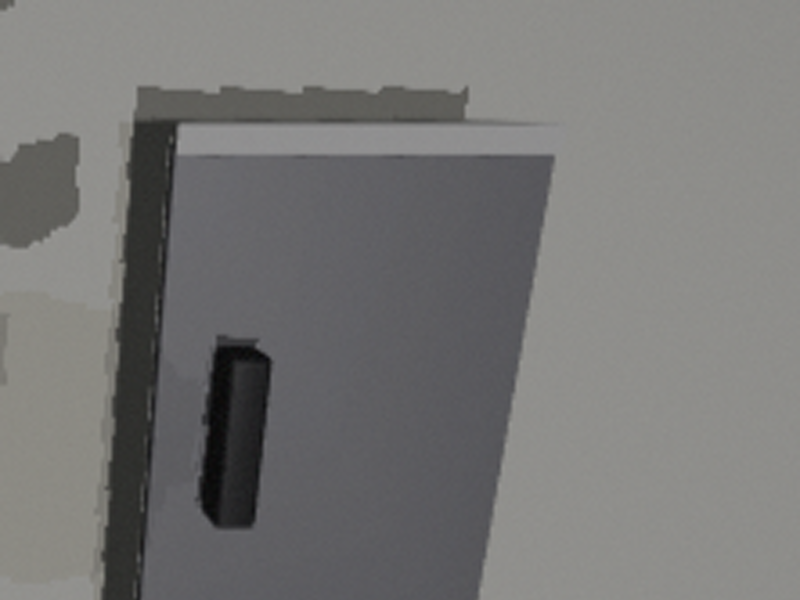

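The cover is shut against its stop (white rim and closed near edge visible, grip ridge at crop (240,430)). Now the pendant kit.

Run:
```python
from h import *
h=-np.pi/2
pick((.4365,-.2445),h+.01,.023,.05)
place(loc(TRAY,0,-.041),h+.115,.0275,.036)
pick((.4705,.2715),h,.021,.062)
place(loc(TRAY,0,.041),.115,.0255,.052)
move_ptp([.43,.17,.27],down(.1))
cv2.imwrite("pics/t1.png",read_camera("wrist")[:,:,::-1]); print(read_time_s())
```

```text
gap 0.0211 F 40.3
lifted gap 0.0212
set [0.5852 0.1356 0.028 ] [-1.3 -0.8  5.6]
gap 0.0362 F 39.6
lifted gap 0.0361
set [0.5759 0.2169 0.0263] [-1.3 -1.5  5.7]
50.95
```

View pics/t1.png

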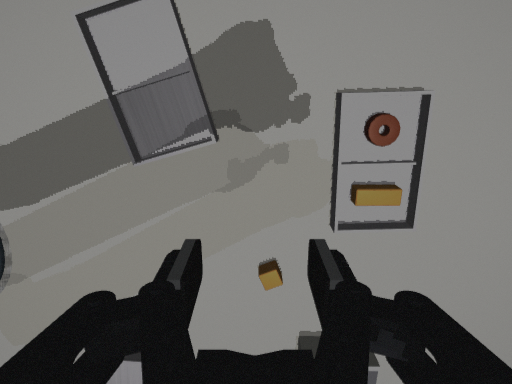

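The wheel (382,129) and bar (378,196) lie flat in the tray, one each side of the rib, and the cube (270,276) is untouched.

```bash
python3 -c "
from bench import *
pause(.3); print(sign_off())"
```

```text
the job is handed in; nothing more can be done
None
```

I handed the job in at about 51 s on the robot's clock, with no verdict returned: drum and flange are in the case with the cover shut against its stop, bar and wheel are in the farthest tray, one each side of the rib, and the cube was not touched.

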